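Find the radius gauge that fits the bending former

TASK

Find out by touch which of the three radius gauges fits the round nose of the bending former that stands out in front by itself: press the scooped end of a gauge lightly and square-on against the nose, flat on the bench, and with the right one, still pressed lightly home, swing it round the nose by about 15 degrees to one side to be sure that it does not rock. Leave the gauge that fits lying flat on the bench, fully home against the nose, and the other two flat on the bench clear of that former. Keep the push light, under 10 N, and do not shove the formers or disturb the other things.

Things in the scene. Friction and masses are not known exactly. Their poses are not given: they have to be found in the camera images.
- leaf_s: The smallest of three radius gauges: a flat steel plate 6 mm thick lying on the bench, about 0.18 kg. Its +x end is scooped (concave) to radius 22 mm, 47 mm wide over the horns; its other end, 30 mm wide, is rounded outwards (convex) to the same radius, about 32 mm from the origin. Origin: on the underside, straight under the grip's centre; z up.
- leaf_s_grip (a point): Centre of the smallest gauge's grip, an upright black plastic bar 36 mm long (along the gauge's x), 14 mm wide (along y), 30 mm tall, reaching from 6 to 36 mm above the underside; this point is half-way up, 21 mm above the underside. Axes as the gauge's.
- leaf_s_arc (a point): Centre of the circle of the smallest gauge's scoop, radius 22 mm, 64 mm ahead (+x) of the grip's centre and 3 mm above the underside. The scoop covers 58 degrees to either side of the gauge's x axis. Fully home on a nose of the same radius, this point lies on the nose's axis.
- leaf_m: The middle of three radius gauges: a flat steel plate 6 mm thick lying on the bench, about 0.18 kg. Its +x end is scooped (concave) to radius 26 mm, 54 mm wide over the horns; its other end, 30 mm wide, is rounded outwards (convex) to the same radius, about 32 mm from the origin. Origin: on the underside, straight under the grip's centre; z up.
- leaf_m_grip (a point): Centre of the middle gauge's grip, an upright black plastic bar 36 mm long (along the gauge's x), 14 mm wide (along y), 30 mm tall, reaching from 6 to 36 mm above the underside; this point is half-way up, 21 mm above the underside. Axes as the gauge's.
- leaf_m_arc (a point): Centre of the circle of the middle gauge's scoop, radius 26 mm, 68 mm ahead (+x) of the grip's centre and 3 mm above the underside. The scoop covers 58 degrees to either side of the gauge's x axis. Fully home on a nose of the same radius, this point lies on the nose's axis.
- leaf_l: The largest of three radius gauges: a flat steel plate 6 mm thick lying on the bench, about 0.18 kg. Its +x end is scooped (concave) to radius 30 mm, 61 mm wide over the horns; its other end, 30 mm wide, is rounded outwards (convex) to the same radius, about 32 mm from the origin. Origin: on the underside, straight under the grip's centre; z up.
- leaf_l_grip (a point): Centre of the largest gauge's grip, an upright black plastic bar 36 mm long (along the gauge's x), 14 mm wide (along y), 30 mm tall, reaching from 6 to 36 mm above the underside; this point is half-way up, 21 mm above the underside. Axes as the gauge's.
- leaf_l_arc (a point): Centre of the circle of the largest gauge's scoop, radius 30 mm, 72 mm ahead (+x) of the grip's centre and 3 mm above the underside. The scoop covers 58 degrees to either side of the gauge's x axis. Fully home on a nose of the same radius, this point lies on the nose's axis.
- former_p: One of three loose steel bending formers: a plain bar 40 mm high with one full-round end, the nose. Nose radius 22, 26 or 30 mm, each former a different one; which is not known. 1.5 to 2.1 kg: a light push leaves it standing, about 7 N or more shoves it. Origin: underside, on the nose's axis.
- former_p_nose (a point): Point on the upright axis of this former's nose, half-way up (20 mm). +x points from the nose into the bar, which is twice the nose radius wide and ends 90 mm behind this point. The former to be gauged stands nearest the robot (x below 0.7 m); the other two stand at the far edge of the bench (x above 0.73 m).
- former_q: One of three loose steel bending formers: a plain bar 40 mm high with one full-round end, the nose. Nose radius 22, 26 or 30 mm, each former a different one; which is not known. 1.5 to 2.1 kg: a light push leaves it standing, about 7 N or more shoves it. Origin: underside, on the nose's axis.
- former_q_nose (a point): Point on the upright axis of this former's nose, half-way up (20 mm). +x points from the nose into the bar, which is twice the nose radius wide and ends 90 mm behind this point. The former to be gauged stands nearest the robot (x below 0.7 m); the other two stand at the far edge of the bench (x above 0.73 m).
- former_r: One of three loose steel bending formers: a plain bar 40 mm high with one full-round end, the nose. Nose radius 22, 26 or 30 mm, each former a different one; which is not known. 1.5 to 2.1 kg: a light push leaves it standing, about 7 N or more shoves it. Origin: underside, on the nose's axis.
- former_r_nose (a point): Point on the upright axis of this former's nose, half-way up (20 mm). +x points from the nose into the bar, which is twice the nose radius wide and ends 90 mm behind this point. The former to be gauged stands nearest the robot (x below 0.7 m); the other two stand at the far edge of the bench (x above 0.73 m).
- vblock: Bystander: steel V-block 70 x 60 x 40 mm; origin at the centre of its underside.
- drill_block: Bystander: steel block with three holes, 90 x 50 x 45 mm; origin at the centre of its underside.
- tin: Bystander: closed steel tin, 72 mm across, 60 mm high; origin at the centre of its underside.
Things that resemble listed ones, but are neither listed nor needed, are in the scene too. Leave any pink or yellow look-alike of the leaf_m alone.

How it is judged (in metres and radians):
On the way, in this order (a step that is already met when the one before it is completed fails the run):
1. a gauge is pressed home on the front former's nose (only the one that fits can be): over 1 N, scoop's centre within 2.5 mm of the axis and below 10 mm, square-on within 0.12 rad (((world x of former_p_nose below 0.7 m and ((horizontal distance between leaf_s_arc and former_p_nose below 0.0025 m and height (world z) of leaf_s_arc below 0.01 m and contact force between leaf_s and former_p above 1 N and angle between the x axis of leaf_s_arc and the x axis of former_p_nose, either way round below 0.12 rad) or (horizontal distance between leaf_m_arc and former_p_nose below 0.0025 m and height (world z) of leaf_m_arc below 0.01 m and contact force between leaf_m and former_p above 1 N and angle between the x axis of leaf_m_arc and the x axis of former_p_nose, either way round below 0.12 rad) or (horizontal distance between leaf_l_arc and former_p_nose below 0.0025 m and height (world z) of leaf_l_arc below 0.01 m and contact force between leaf_l and former_p above 1 N and angle between the x axis of leaf_l_arc and the x axis of former_p_nose, either way round below 0.12 rad))) or (world x of former_q_nose below 0.7 m and ((horizontal distance between leaf_s_arc and former_q_nose below 0.0025 m and height (world z) of leaf_s_arc below 0.01 m and contact force between leaf_s and former_q above 1 N and angle between the x axis of leaf_s_arc and the x axis of former_q_nose, either way round below 0.12 rad) or (horizontal distance between leaf_m_arc and former_q_nose below 0.0025 m and height (world z) of leaf_m_arc below 0.01 m and contact force between leaf_m and former_q above 1 N and angle between the x axis of leaf_m_arc and the x axis of former_q_nose, either way round below 0.12 rad) or (horizontal distance between leaf_l_arc and former_q_nose below 0.0025 m and height (world z) of leaf_l_arc below 0.01 m and contact force between leaf_l and former_q above 1 N and angle between the x axis of leaf_l_arc and the x axis of former_q_nose, either way round below 0.12 rad))) or (world x of former_r_nose below 0.7 m and ((horizontal distance between leaf_s_arc and former_r_nose below 0.0025 m and height (world z) of leaf_s_arc below 0.01 m and contact force between leaf_s and former_r above 1 N and angle between the x axis of leaf_s_arc and the x axis of former_r_nose, either way round below 0.12 rad) or (horizontal distance between leaf_m_arc and former_r_nose below 0.0025 m and height (world z) of leaf_m_arc below 0.01 m and contact force between leaf_m and former_r above 1 N and angle between the x axis of leaf_m_arc and the x axis of former_r_nose, either way round below 0.12 rad) or (horizontal distance between leaf_l_arc and former_r_nose below 0.0025 m and height (world z) of leaf_l_arc below 0.01 m and contact force between leaf_l and former_r above 1 N and angle between the x axis of leaf_l_arc and the x axis of former_r_nose, either way round below 0.12 rad))))), for 0.2 s.
2. still pressed home (above 1 N, within 2.5 mm), it has been swung round the nose by more than 0.2 rad (((world x of former_p_nose below 0.7 m and ((horizontal distance between leaf_s_arc and former_p_nose below 0.0025 m and height (world z) of leaf_s_arc below 0.01 m and contact force between leaf_s and former_p above 1 N and angle between the x axis of leaf_s_arc and the x axis of former_p_nose, either way round above 0.2 rad) or (horizontal distance between leaf_m_arc and former_p_nose below 0.0025 m and height (world z) of leaf_m_arc below 0.01 m and contact force between leaf_m and former_p above 1 N and angle between the x axis of leaf_m_arc and the x axis of former_p_nose, either way round above 0.2 rad) or (horizontal distance between leaf_l_arc and former_p_nose below 0.0025 m and height (world z) of leaf_l_arc below 0.01 m and contact force between leaf_l and former_p above 1 N and angle between the x axis of leaf_l_arc and the x axis of former_p_nose, either way round above 0.2 rad))) or (world x of former_q_nose below 0.7 m and ((horizontal distance between leaf_s_arc and former_q_nose below 0.0025 m and height (world z) of leaf_s_arc below 0.01 m and contact force between leaf_s and former_q above 1 N and angle between the x axis of leaf_s_arc and the x axis of former_q_nose, either way round above 0.2 rad) or (horizontal distance between leaf_m_arc and former_q_nose below 0.0025 m and height (world z) of leaf_m_arc below 0.01 m and contact force between leaf_m and former_q above 1 N and angle between the x axis of leaf_m_arc and the x axis of former_q_nose, either way round above 0.2 rad) or (horizontal distance between leaf_l_arc and former_q_nose below 0.0025 m and height (world z) of leaf_l_arc below 0.01 m and contact force between leaf_l and former_q above 1 N and angle between the x axis of leaf_l_arc and the x axis of former_q_nose, either way round above 0.2 rad))) or (world x of former_r_nose below 0.7 m and ((horizontal distance between leaf_s_arc and former_r_nose below 0.0025 m and height (world z) of leaf_s_arc below 0.01 m and contact force between leaf_s and former_r above 1 N and angle between the x axis of leaf_s_arc and the x axis of former_r_nose, either way round above 0.2 rad) or (horizontal distance between leaf_m_arc and former_r_nose below 0.0025 m and height (world z) of leaf_m_arc below 0.01 m and contact force between leaf_m and former_r above 1 N and angle between the x axis of leaf_m_arc and the x axis of former_r_nose, either way round above 0.2 rad) or (horizontal distance between leaf_l_arc and former_r_nose below 0.0025 m and height (world z) of leaf_l_arc below 0.01 m and contact force between leaf_l and former_r above 1 N and angle between the x axis of leaf_l_arc and the x axis of former_r_nose, either way round above 0.2 rad))))), for 0.2 s.
At the end, for the whole second after the job is handed in: The gauge that fits lies flat on the bench and at rest, its scoop's centre within 3 mm of the axis of the nose of the former in front; the other two gauges lie flat on the bench, their grips more than 90 mm from that axis; nothing is held (angle between each of leaf_s_arc, leaf_m_arc, leaf_l_arc's own z axis and vertical below 0.06 rad and height (world z) of each of leaf_s_arc, leaf_m_arc, leaf_l_arc below 0.008 m and linear speed of each of leaf_s, leaf_m, leaf_l below 0.02 m/s and ((world x of former_p_nose below 0.7 m and ((horizontal distance between leaf_s_arc and former_p_nose below 0.003 m and horizontal distance between each of leaf_m_grip, leaf_l_grip and former_p_nose above 0.09 m) or (horizontal distance between leaf_m_arc and former_p_nose below 0.003 m and horizontal distance between each of leaf_s_grip, leaf_l_grip and former_p_nose above 0.09 m) or (horizontal distance between leaf_l_arc and former_p_nose below 0.003 m and horizontal distance between each of leaf_s_grip, leaf_m_grip and former_p_nose above 0.09 m))) or (world x of former_q_nose below 0.7 m and ((horizontal distance between leaf_s_arc and former_q_nose below 0.003 m and horizontal distance between each of leaf_m_grip, leaf_l_grip and former_q_nose above 0.09 m) or (horizontal distance between leaf_m_arc and former_q_nose below 0.003 m and horizontal distance between each of leaf_s_grip, leaf_l_grip and former_q_nose above 0.09 m) or (horizontal distance between leaf_l_arc and former_q_nose below 0.003 m and horizontal distance between each of leaf_s_grip, leaf_m_grip and former_q_nose above 0.09 m))) or (world x of former_r_nose below 0.7 m and ((horizontal distance between leaf_s_arc and former_r_nose below 0.003 m and horizontal distance between each of leaf_m_grip, leaf_l_grip and former_r_nose above 0.09 m) or (horizontal distance between leaf_m_arc and former_r_nose below 0.003 m and horizontal distance between each of leaf_s_grip, leaf_l_grip and former_r_nose above 0.09 m) or (horizontal distance between leaf_l_arc and former_r_nose below 0.003 m and horizontal distance between each of leaf_s_grip, leaf_m_grip and former_r_nose above 0.09 m))))); the robot touches nothing.
It fails at once if a gauge is pressed against a former with more than 16 N (contact force between any of leaf_s, leaf_m, leaf_l and former_p above 16 N or contact force between any of leaf_s, leaf_m, leaf_l and former_q above 16 N or contact force between any of leaf_s, leaf_m, leaf_l and former_r above 16 N).
It fails at once if a former is shoved by more than 4 mm (distance of any of former_p, former_q, former_r from where it was at the start of the episode above 0.004 m).
It fails at once if a bystander is moved by more than 15 mm (distance of any of vblock, drill_block, tin from where it was at the start of the episode above 0.015 m).
It also fails if it takes over 72 s, if anything falls off the work surface, if the arm or the gripper's body presses on something with over 40 N, if the wrist force passes 120 N, or if a joint passes its speed limit or range.

ROBOT

A 6-joint arm with a two-finger parallel gripper is mounted at the origin on the work surface. World frame = base frame: x ahead of the robot, y to its left, z up, the work surface at z = 0. Lengths are in mm, angles in rad, forces in N, time in s.
With the tool pointing down it reaches from about 400 to 925 mm from the base axis. Payload 12.5 kg.
Tool frame: the origin (TCP) lies at the very end of the fingers, on their centre line; the grasp point (between the pads) lies 19 mm behind it; z points along the fingers, y is the line along which they close (so a half turn about z gives the same grasp; the last joint's range is limited). The gripper opens to 95 mm and grips with 3 to 60 N. Pads are 20 mm wide; open, the fingers measure 119 mm over their backs; the gripper's body (75 mm by 180 mm) begins 59 mm behind the grasp point.
Start: joints at [-1.293, 0.491, 1.559, -0, 1.092, -0.106], TCP at [234.054, -579.543, 179.061] pointing down, gripper open.
Joint ranges: [-3.1, 3.1], [-0.84, 2.19], [0.05, 2.79], [-1.13, 4.28], [0.06, 2.93], [-2.69, 2.69]. Speed limits (rad/s): [2.22, 2.22, 2.79, 3.14, 3.14, 3.14].

INTERFACE

Orientations are given as [roll, pitch, yaw] about the fixed x, y, z axes, in that order (R = Rz(yaw) Ry(pitch) Rx(roll)).
In Python, from cell import state, imaging, env, spot_in, mark_of gives the robot as it stands. The module is installed in compiled form; this text tells all that it offers.
- The arm moves only by the tool step_arm, never from a script. Its argument "increments" is a list of rows, each an object with "slide": the shift along the tool's x, y, z in m, a list of three; "roll": the turn about the tool's z in rad. A call has 1 to 5 rows; each row is the pose to reach, as a shift and turn from the pose commanded when the call began, along the tool's axes at that moment; what a row does not reach only later rows make up. A row lasts 1/8 s, in which the tool goes at most 62.5 mm and 10.7 degrees, less where a joint would pass 70% of its speed; a pose out of reach is approached as far as the arm can. A call with a gripper value outside its range is refused whole. "fingers" is the opening, from 0 (shut) to 1 (fully open), set as the call begins (left out, the last holds). The fingers move at their own pace and stop on an object; the grip force is fixed at half the most. Time passes only in rows, so rows that repeat a pose let the fingers close. It gives the time, the measured TCP pose, the force, the opening and the grip force at its end, in the units of the state.
- state(): the state, without advancing time (a new reading comes with each control period).
- imaging.read_camera(name): name is "side" or "top"; returns a dict with "color" (420x560x3 uint8, red, green, blue), "z_map" (420x560 float32, mm along the optical axis (not along the pixel's ray), 0 where there is no reading), "intrinsics" (3x3 intrinsics, pixels), "camera_from_world" (4x4, takes a point from world to camera coordinates). Camera axes: x right, y up, looking along -z (the intrinsics and any distortion apply to the point x, -y, -z); pixel columns grow to the right and rows downward; lengths in mm; the calibration is good to about 2 mm. A picture is of the moment at which its call begins.
- env.job_done(): hands the job in; it is judged then, once.
Trained networks look in the newest picture that a camera, given by its name, has taken for a name from the list of things; names that differ only in an ending like _2 or _b are one class to them, and where a whole thing is asked for, a point or a joint stands for the part that bears it (a point fixed in the world has none). Each returns a list of dicts, best first, with "confidence" (0 to 1); they miss things now and then, are a little off and sometimes report something else, mostly with a low value. They report only what shows in the picture. A call takes as long as a camera call. They do not tell look-alikes from the thing itself.
- spot_in(camera, target): "bbox" ([left, top, right, bottom] in pixels, round what is visible of it).
- mark_of(camera, target): "uv" ([column, row] in pixels: a listed point, or the origin of a listed thing).
The state is a dict: "t": time; "joints": joint angles; "qvel": joint speeds; "tau": joint torques, N m; "eef_pos": TCP position; "tcp_rot": TCP orientation; "ft_force": force on the tool from outside, world axes, zero at the start; "moment": the same for the moment, N m; "opening": opening from 0.0 (shut) to 1.0 (fully open); "grip_force": force on a finger pad.
Only numpy, scipy, OpenCV 4.12 (cv2) and the standard library are available. Lean on these libraries where they do the work, as an engineer would, in place of code of your own. Each camera call takes 0.05 s, during which the arm holds its last target. There are 200 camera calls.

## Working session

There is one attempt and no reset: what is moved stays moved. The work goes in short steps, Python scripts to look and compute and a tool call to move; the robot and the scene stay as the last step left them, time stands still between calls to the robot, and variables do not carry over. Pictures are saved under pics/ and viewed, at most 10 in all, crops included, and the job is handed in when it is done.

Besides the shell and the picture viewer there is one more tool, called after ">>>" as name(argument=value, ...) on one line, values as JSON. step_arm: Moves the arm, as the interface text tells. Its arguments: {"type":"object","properties":{"increments":{"type":"array"},"fingers":{"type":"number"}},"required":["increments"]}

```bash
mkdir -p pics; cat > h.py <<'E'
import numpy as np, cv2
from cell import state, imaging, env, spot_in, mark_of
def cam(n): return imaging.read_camera(n)
def to_world(c,uv,z):
    K=np.array(c["intrinsics"]);T=np.array(c["camera_from_world"])
    uv=np.atleast_2d(np.array(uv,float))
    d=np.c_[(uv[:,0]-K[0,2])/K[0,0],-(uv[:,1]-K[1,2])/K[1,1],-np.ones(len(uv))]
    Ri=T[:3,:3].T; o=-Ri@T[:3,3]; w=d@Ri.T
    s=(z-o[2])/w[:,2]
    return o+w*s[:,None]
def cloud(c):
    K=np.array(c["intrinsics"]);T=np.array(c["camera_from_world"]);z=c["z_map"]
    v,u=np.mgrid[:z.shape[0],:z.shape[1]]
    p=np.stack([(u-K[0,2])/K[0,0]*z,-(v-K[1,2])/K[1,1]*z,-z],-1)
    return (p-T[:3,3])@T[:3,:3]
E
python3 - <<'E'
from h import *
for n in("top","side"):
    c=cam(n); cv2.imwrite(f"pics/{n}0.png",c["color"][:,:,::-1])
    print(n,c["intrinsics"],np.round(c["camera_from_world"],3).tolist())
    for t,z in(("leaf_s_grip",21),("leaf_m_grip",21),("leaf_l_grip",21),("leaf_s_arc",3),("leaf_m_arc",3),("leaf_l_arc",3),("former_p_nose",20),("tin",0),("vblock",0),("drill_block",0)):
        print(t,[(round(m["confidence"],2),np.round(m["uv"]).tolist(),np.round(to_world(c,m["uv"],z)[0,:2]).tolist()) for m in mark_of(n,t)[:5]])
print(state())
E
```

```text
top [[379.01064531   0.         280.45244222]
 [  0.         379.01064531 208.99924623]
 [  0.           0.           1.        ]] [[0.023, -1.0, -0.016, -36.917], [0.997, 0.022, 0.068, -574.368], [-0.067, -0.017, 0.998, -896.973], [0.0, 0.0, 0.0, 1.0]]
leaf_s_grip [(0.7, [427.0, 234.0], [522.0, -375.0])]
leaf_m_grip [(0.77, [374.0, 302.0], [359.0, -251.0]), (0.69, [378.0, 240.0], [505.0, -258.0]), (0.69, [342.0, 140.0], [747.0, -171.0]), (0.62, [467.0, 267.0], [448.0, -469.0]), (0.2, [418.0, 184.0], [642.0, -353.0])]
leaf_l_grip [(0.96, [321.0, 242.0], [498.0, -123.0])]
leaf_s_arc [(0.61, [417.0, 209.0], [584.0, -357.0])]
leaf_m_arc [(0.92, [492.0, 262.0], [458.0, -537.0]), (0.86, [381.0, 216.0], [564.0, -271.0]), (0.72, [414.0, 208.0], [585.0, -350.0]), (0.7, [397.0, 280.0], [409.0, -309.0]), (0.49, [378.0, 242.0], [502.0, -264.0])]
leaf_l_arc [(0.78, [322.0, 216.0], [561.0, -127.0])]
former_p_nose [(0.78, [237.0, 195.0], [606.0, 81.0])]
tin [(0.78, [111.0, 192.0], [610.0, 400.0]), (0.73, [323.0, 243.0], [496.0, -129.0])]
vblock [(0.8, [160.0, 232.0], [514.0, 272.0])]
drill_block [
[... 1132 characters left out ...]
-144.0])]
{'t': 1.1, 'joints': array([-1.29259664e+00,  4.90894454e-01,  1.55890977e+00,  2.68580717e-07,
        1.09174463e+00, -1.05639991e-01]), 'qvel': array([-6.49729664e-05,  2.40977569e-04, -7.28068602e-05,  7.78297418e-04,
       -1.37124999e-03,  7.40086049e-04]), 'tau': array([ 2.52862701e-03, -6.12472057e+01, -2.58424062e+01,  6.95479545e-02,
        4.46066761e-02, -2.40068978e-07]), 'eef_pos': array([ 234.05069228, -579.52371494,  179.06101891]), 'tcp_rot': array([3.14154907e+00, 4.38160862e-06, 3.83839551e-01]), 'ft_force': array([-0.25538827, -0.42515071, -0.04381864]), 'moment': array([-0.00015297, -0.01293189, -0.05110375]), 'grip_force': 0.0, 'opening': 0.9995057469070162}
```

```bash
python3 - <<'E'
import cv2
a=cv2.imread("pics/top0.png");cv2.imwrite("pics/t1.png",cv2.resize(a[110:335,60:],(800,360*225*800//(500*360)),interpolation=cv2.INTER_CUBIC))
b=cv2.imread("pics/side0.png");cv2.imwrite("pics/s1.png",b)
E
```

```text
(no output)
```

View pics/t1.png

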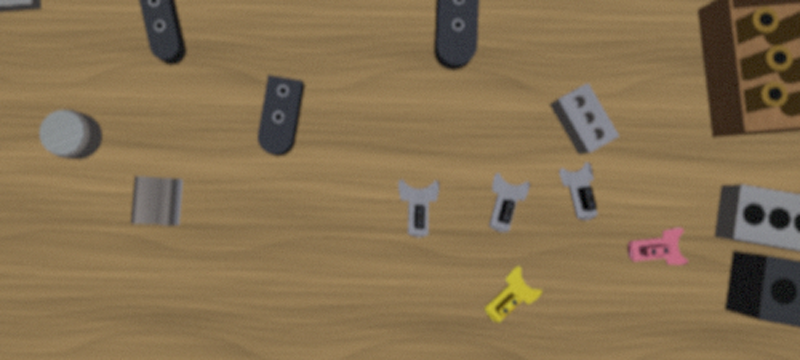

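View pics/s1.png

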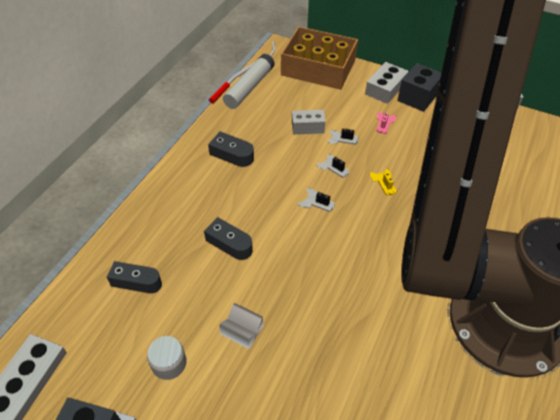

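The side and top pictures show the front former (top ≈(235,182)) and the three grey gauges in a row: top ≈(322,240) large, (377,238) middle, (424,230) small. The pink and yellow look-alikes lie nearer the robot. Next I measure these more finely.

```bash
cat >> h.py <<'E'
def rect(c,z0,ctr,half,res=0.5):
    "rectified view of plane z=z0; pixel (i,j)-> x=ctr0+half-row*res, y=ctr1+half-col*res (top cam look)"
    K=np.array(c["intrinsics"]);T=np.array(c["camera_from_world"]);n=int(2*half/res)
    r,q=np.mgrid[:n,:n]; x=ctr[0]+half-r*res; y=ctr[1]+half-q*res
    P=np.stack([x,y,np.full_like(x,z0,dtype=float)],-1)@T[:3,:3].T+T[:3,3]
    u=K[0,0]*P[...,0]/-P[...,2]+K[0,2]; v=K[1,1]*-P[...,1]/-P[...,2]+K[1,2]
    return cv2.remap(c["color"],u.astype(np.float32),v.astype(np.float32),cv2.INTER_CUBIC)
E
python3 - <<'E'
from h import *
for n in("top","side"):
    c=cam(n);p=cloud(c)
    print(n,"bench z",np.round([np.median(p[...,2][(abs(p[...,0]-X)<20)&(abs(p[...,1]-Y)<20)]) for X,Y in((520,0),(430,-150),(450,150))],2))
    def sel(x,y,r,z0,z1):
        m=(abs(p[...,0]-x)<r)&(abs(p[...,1]-y)<r)&(p[...,2]>z0)&(p[...,2]<z1); return p[m]
    for name,(x,y,r,z0,z1) in dict(P=(620,80,90,32,48),P2=(770,-230,80,32,48),P3=(780,250,80,32,48),s=(522,-375,45,28,42),m=(508,-256,45,28,42),l=(495,-125,45,28,42)).items():
        q=sel(x,y,r,z0,z1)
        if len(q)<3: print(name,len(q));continue
        R=cv2.minAreaRect(q[:,:2].astype(np.float32)); print(name,len(q),np.round(np.median(q,0),1),[np.round(a,1) for a in R])
t=cam("top");s=cam("side")
row=[]
for c in(t,s):
    row.append(np.hstack([cv2.resize(rect(c,40,(625,85),75,.5),(200,200)),*[cv2.resize(rect(c,5,q,50,.5),(200,200)) for q in((545,-365),(535,-262),(525,-125))]]))
cv2.imwrite("pics/r.png",np.vstack(row)[:,:,::-1])
E
```

```text
top bench z [0.37 0.79 0.37]
P 1027 [639.3  88.2  40.4] [array([637.3,  88.3]), array([ 53. , 115.8]), np.float64(82.3)]
P2 1117 [ 780.4 -176.9   40.7] [array([ 779.6, -178. ]), array([ 56.1, 120.6]), np.float64(88.6)]
P3 841 [775.  272.3  40. ] [array([774.5, 273.3]), array([113.1,  46.4]), np.float64(16.1)]
s 100 [ 525.  -371.4   36.7] [array([ 524.8, -372.8]), array([36.1, 14.4]), np.float64(14.1)]
m 98 [ 503.6 -252.5   36.4] [array([ 503. , -253.5]), array([14.3, 35.2]), np.float64(75.1)]
l 99 [ 491.1 -123.8   35.9] [array([ 491.2, -124.3]), array([33. , 14.2]), np.float64(1.2)]
side bench z [0.23 0.38 0.43]
P 943 [636.6  93.1  40.3] [array([636. ,  90.2]), array([ 56.4, 120.2]), np.float64(81.1)]
P2 623 [ 779.4 -174.9   40.1] [array([ 779.2, -178.5]), array([ 56.7, 122.7]), np.float64(89.9)]
P3 928 [772.6 277.1  40.2] [array([773. , 275.6]), array([114.2,  47.4]), np.float64(16.5)]
s 64 [ 522.  -367.3   35.4] [array([ 523.1, -370.4]), array([33.6, 20. ]), np.float64(1.3)]
m 68 [ 502.  -249.4   34.8] [array([ 503., -251.]), array([17.8, 37.4]), np.float64(62.3)]
l 82 [ 490.  -119.9   34.9] [array([ 490.8, -121.6]), array([35.7, 17.5]), np.float64(6.2)]
```

View pics/r.png

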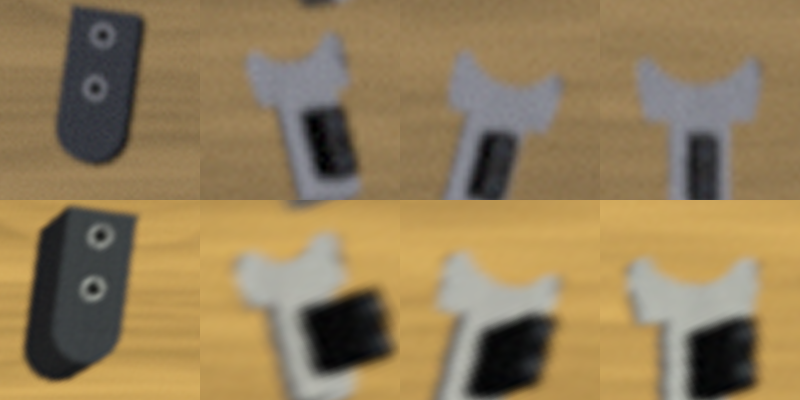

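>>> step_arm(increments=[{"slide":[0.05,-0.027,0],"roll":0.13},{"slide":[0.1,-0.054,0],"roll":0.26},{"slide":[0.15,-0.081,0],"roll":0.39},{"slide":[0.2,-0.108,0],"roll":0.52},{"slide":[0.25,-0.135,0],"roll":0.644}], fingers=0.6)

```text
t: 1.92
eef_pos: [416.3, -359.3, 179.2]
tcp_rot: [3.141, -0.0, -0.265]
ft_force: [1.2, -1.0, 0.0]
opening: 0.608
grip_force: 0.0
```

>>> step_arm(increments=[{"slide":[0.02,-0.045,0.02],"roll":0},{"slide":[0.04,-0.09,0.05],"roll":0},{"slide":[0.057,-0.1265,0.08],"roll":0},{"slide":[0.057,-0.1265,0.125],"roll":0},{"slide":[0.057,-0.1265,0.125],"roll":0}])

```text
t: 2.55
eef_pos: [501.8, -252.0, 51.9]
tcp_rot: [-3.14, 0.005, -0.259]
ft_force: [0.3, -0.0, 0.5]
opening: 0.603
grip_force: 0.0
```

```bash
python3 - <<'E'
from h import *
s=state();print(s["eef_pos"],s["tcp_rot"])
c=cam("top");d=cam("side")
cv2.imwrite("pics/a.png",np.hstack([cv2.resize(c["color"][190:290,330:430],(400,400)),cv2.resize(d["color"][90:230,264:404],(400,400))])[:,:,::-1])
E
```

```text
[ 501.78459067 -251.96499597   51.86399589] [-3.13997451  0.00503317 -0.2594219 ]
```

View pics/a.png

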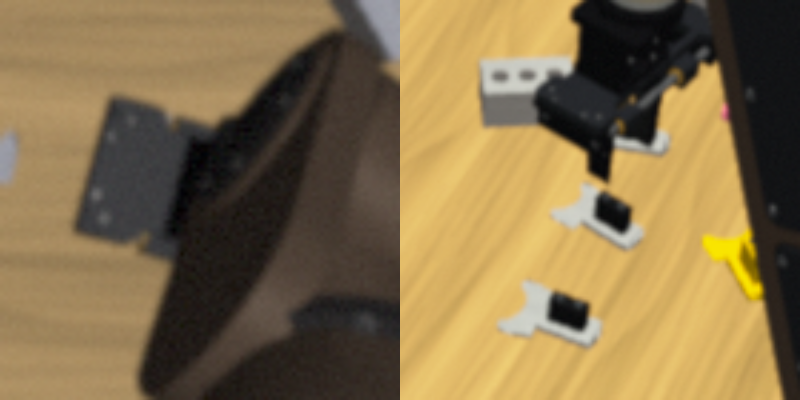

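```bash
python3 - <<'E'
from h import *
d=cam("side");p=cloud(d);s=state();print(s["eef_pos"])
for u,v in((333,143),(333,148),(334,150),(333,152),(352,135),(353,139),(338,162)):
    print(u,v,d["color"][v,u],np.round(p[v,u]))
g=np.median(p[100:160,325:345].reshape(-1,3),0)
q=p[(p[...,2]>45)&(p[...,2]<75)&(abs(p[...,0]-502)<60)&(abs(p[...,1]+252)<80)]
print(len(q),q.min(0),q.max(0))
cv2.imwrite("pics/b.png",cv2.resize(d["color"][90:230,264:404],(560,560))[:,:,::-1])
E
```

```text
[ 503.41332141 -254.02786757   55.57583231]
333 143 [10 10 12] [ 495. -167.  173.]
333 148 [11 11 11] [ 510. -219.  105.]
334 150 [12 11 10] [ 210.  696. 1038.]
333 152 [186 149  82] [ 537. -304.    3.]
352 135 [18 17 18] [ 485. -286.  104.]
353 139 [172 174 165] [ 507. -380.    1.]
338 162 [18 20 19] [ 501. -245.   35.]Traceback (most recent call last):
  File "<stdin>", line 7, in <module>
    return umr_minimum(a, axis, None, out, keepdims, initial, where)
ValueError: zero-size array to reduction operation minimum which has no identity
```

```bash
python3 - <<'E'
from h import *
d=cam("side");p=cloud(d);s=state();print(s["eef_pos"],s["t"])
q=p[(p[...,2]>60)&(p[...,2]<150)&(abs(p[...,0]-502)<70)&(abs(p[...,1]+252)<100)]
for a in range(60,150,10):
    k=q[(q[:,2]>=a)&(q[:,2]<a+10)]
    print(a,len(k),*(np.round([k.min(0),k.max(0)]).tolist() if len(k) else []))
cv2.imwrite("pics/b.png",cv2.resize(d["color"][100:180,290:370],(560,560),interpolation=cv2.INTER_CUBIC)[:,:,::-1])
E
```

```text
[ 503.47262909 -254.10864145   55.80949157] 2.75
60 0
70 0
80 0
90 34 [485.0, -285.0, 90.0] [522.0, -214.0, 100.0]
100 45 [484.0, -287.0, 100.0] [524.0, -216.0, 110.0]
110 34 [482.0, -286.0, 110.0] [523.0, -215.0, 120.0]
120 27 [483.0, -286.0, 120.0] [522.0, -213.0, 129.0]
130 24 [483.0, -289.0, 131.0] [505.0, -210.0, 140.0]
140 25 [483.0, -288.0, 140.0] [506.0, -217.0, 150.0]
```

View pics/b.png

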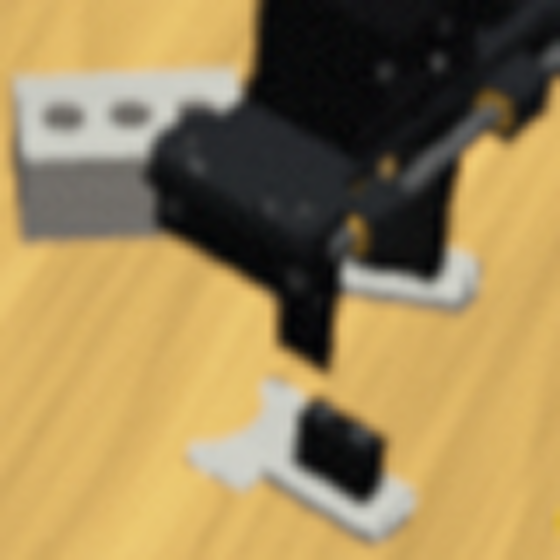

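The picture shows the fingertips still well above the grip, at about z 90 by depth, while the TCP reads 56. I'll descend partway and check again.

>>> step_arm(increments=[{"slide":[0,0,0.02]},{"slide":[0,0,0.034]},{"slide":[0,0,0.034]},{"slide":[0,0,0.034]}])

```text
invalid input at $.increments[0]: expected keys slide, roll
```

```bash
python3 - <<'E'
from h import *
d=cam("side");p=cloud(d);s=state();print(s["eef_pos"],s["t"],s["joints"])
q=p[(p[...,2]>10)&(p[...,2]<110)&(abs(p[...,0]-502)<70)&(abs(p[...,1]+252)<100)]
for a in range(10,110,10):
    k=q[(q[:,2]>=a)&(q[:,2]<a+10)]
    print(a,len(k),*(np.round([k.min(0),k.max(0)]).tolist() if len(k) else []))
cv2.imwrite("pics/c.png",cv2.resize(d["color"][100:180,290:370],(560,560),interpolation=cv2.INTER_CUBIC)[:,:,::-1])
E
```

```text
[ 503.43711505 -254.08410983   55.77851557] 2.8 [-5.84495078e-01  5.59561076e-01  1.83469070e+00 -8.69010762e-05
  7.44611648e-01  1.24732126e+00]
10 47 [484.0, -347.0, 10.0] [547.0, -236.0, 20.0]
20 32 [485.0, -252.0, 20.0] [519.0, -240.0, 30.0]
30 65 [485.0, -262.0, 30.0] [521.0, -242.0, 40.0]
40 2 [492.0, -249.0, 40.0] [506.0, -244.0, 41.0]
50 0
60 0
70 0
80 0
90 33 [485.0, -286.0, 91.0] [524.0, -220.0, 100.0]
100 43 [484.0, -285.0, 100.0] [523.0, -217.0, 110.0]
```

View pics/c.png

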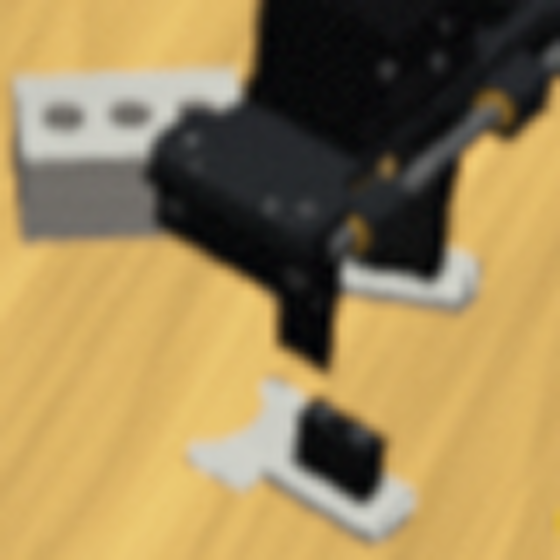

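>>> step_arm(increments=[{"slide":[0,0,0.02],"roll":0},{"slide":[0,0,0.034],"roll":0},{"slide":[0,0,0.034],"roll":0},{"slide":[0,0,0.034],"roll":0}])

```text
t: 3.3
eef_pos: [503.2, -253.5, 20.6]
tcp_rot: [3.141, -0.001, -0.26]
ft_force: [-0.6, 0.0, 0.2]
opening: 0.597
grip_force: 0.0
```

```bash
cat > f.py <<'E'
from h import *
d=cam("side");p=cloud(d);s=state();print(s["eef_pos"],s["tcp_rot"],s["t"],s["ft_force"],s["opening"])
x,y=s["eef_pos"][:2]
q=p[(p[...,2]>10)&(p[...,2]<110)&(abs(p[...,0]-x)<70)&(abs(p[...,1]-y)<50)]
for a in range(10,110,5):
    k=q[(q[:,2]>=a)&(q[:,2]<a+5)]
    print(a,len(k),*(np.round([k.min(0),k.max(0)]).tolist() if len(k) else []))
E
python3 f.py
```

```text
[ 503.23288433 -253.42179998   20.66629785] [ 3.14123751e+00 -8.77214395e-04 -2.60270353e-01] 3.35 [-1.10382024 -0.75074599 -0.16463724] 0.5971171031145593
10 26 [484.0, -258.0, 10.0] [540.0, -236.0, 15.0]
15 21 [484.0, -253.0, 15.0] [514.0, -239.0, 20.0]
20 17 [485.0, -253.0, 21.0] [518.0, -241.0, 24.0]
25 13 [485.0, -254.0, 26.0] [514.0, -240.0, 30.0]
30 26 [486.0, -262.0, 30.0] [511.0, -240.0, 35.0]
35 19 [487.0, -261.0, 35.0] [510.0, -240.0, 39.0]
40 2 [491.0, -248.0, 41.0] [499.0, -247.0, 41.0]
45 0
50 1 [520.0, -226.0, 55.0] [520.0, -226.0, 55.0]
55 15 [484.0, -286.0, 55.0] [520.0, -219.0, 60.0]
60 15 [486.0, -284.0, 60.0] [522.0, -220.0, 65.0]
65 21 [484.0, -286.0, 65.0] [518.0, -217.0, 70.0]
70 18 [484.0, -284.0, 70.0] [522.0, -217.0, 74.0]
75 21 [484.0, -282.0, 75.0] [523.0, -213.0, 80.0]
80 14 [484.0, -288.0, 81.0] [513.0, -214.0, 85.0]
85 11 [484.0, -288.0, 86.0] [502.0, -216.0, 89.0]
90 10 [484.0, -287.0, 91.0] [507.0, -214.0, 95.0]
95 11 [484.0, -287.0, 95.0] [507.0, -216.0, 100.0]
100 13 [483.0, -289.0, 101.0] [504.0, -212.0, 105.0]
105 8 [482.0, -285.0, 106.0] [501.0, -217.0, 109.0]
```

The tips measure 34–35 mm higher than the reported TCP on both readings. I'll treat the reported z as offset by that much and go down in stages.

>>> step_arm(increments=[{"slide":[0,0,0.02],"roll":0},{"slide":[0,0,0.03],"roll":0},{"slide":[0,0,0.03],"roll":0}])

```text
t: 3.72
eef_pos: [502.8, -253.1, -10.2]
tcp_rot: [-3.141, 0.001, -0.26]
ft_force: [-0.5, -0.0, 0.3]
opening: 0.6
grip_force: 0.0
```

```bash
python3 f.py; python3 - <<'E'
from h import *
d=cam("side");cv2.imwrite("pics/d.png",cv2.resize(d["color"][120:190,300:370],(560,560),interpolation=cv2.INTER_CUBIC)[:,:,::-1])
E
```

```text
[ 502.99552158 -253.21691422   -9.82148841] [ 3.14158538e+00  1.54766111e-04 -2.60202126e-01] 3.775 [-0.25308701 -0.03398944  0.25892137] 0.6010892306427721
10 17 [473.0, -258.0, 10.0] [549.0, -241.0, 15.0]
15 11 [484.0, -250.0, 15.0] [505.0, -242.0, 20.0]
20 15 [484.0, -286.0, 21.0] [506.0, -242.0, 25.0]
25 28 [484.0, -284.0, 25.0] [519.0, -219.0, 30.0]
30 33 [484.0, -283.0, 30.0] [523.0, -218.0, 35.0]
35 45 [484.0, -283.0, 35.0] [519.0, -217.0, 40.0]
40 17 [483.0, -284.0, 40.0] [522.0, -215.0, 45.0]
45 18 [483.0, -283.0, 45.0] [522.0, -213.0, 49.0]
50 11 [482.0, -282.0, 51.0] [507.0, -214.0, 54.0]
55 10 [483.0, -288.0, 55.0] [503.0, -214.0, 59.0]
60 10 [483.0, -284.0, 60.0] [501.0, -214.0, 65.0]
65 15 [483.0, -285.0, 65.0] [506.0, -212.0, 70.0]
70 10 [483.0, -289.0, 71.0] [503.0, -212.0, 74.0]
75 7 [482.0, -285.0, 75.0] [501.0, -215.0, 79.0]
80 8 [482.0, -288.0, 80.0] [500.0, -214.0, 83.0]
85 4 [493.0, -284.0, 86.0] [498.0, -280.0, 88.0]
90 4 [488.0, -284.0, 91.0] [490.0, -277.0, 94.0]
95 6 [485.0, -284.0, 95.0] [493.0, -279.0, 100.0]
100 2 [467.0, -283.0, 102.0] [487.0, -280.0, 103.0]
105 7 [456.0, -294.0, 105.0] [483.0, -215.0, 110.0]
```

View pics/d.png

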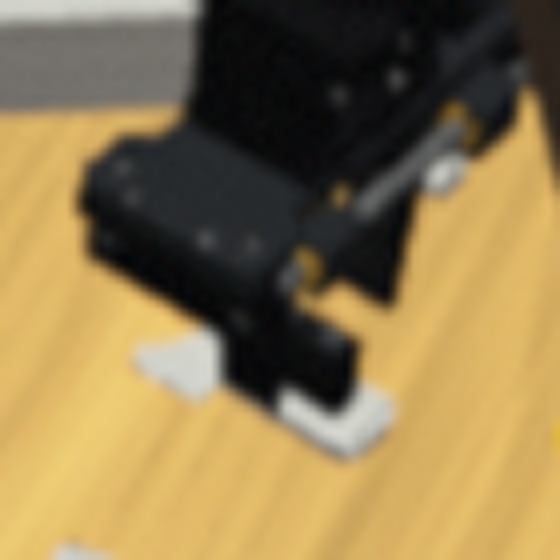

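The fingers straddle the grip (crop finger ≈(260,330), grip ≈(325,370)), centred along it, with tips at about z 24. Next: 13 mm down, then close.

>>> step_arm(increments=[{"slide":[0,0,0.007],"roll":0},{"slide":[0,0,0.013],"roll":0},{"slide":[0,0,0.013],"roll":0}])

```text
t: 4.2
eef_pos: [502.7, -253.0, -23.5]
tcp_rot: [-3.141, 0.001, -0.26]
ft_force: [-0.5, -0.2, 0.1]
opening: 0.599
grip_force: 0.0
```

>>> step_arm(increments=[{"slide":[0,0,0],"roll":0},{"slide":[0,0,0],"roll":0},{"slide":[0,0,0],"roll":0},{"slide":[0,0,0],"roll":0},{"slide":[0,0,0],"roll":0}], fingers=0)

```text
t: 4.82
eef_pos: [503.0, -253.2, -22.9]
tcp_rot: [3.142, -0.0, -0.26]
ft_force: [0.0, -0.6, -0.1]
opening: 0.146
grip_force: 30.0
```

>>> step_arm(increments=[{"slide":[0,0,-0.03],"roll":0},{"slide":[0,0,-0.06],"roll":0},{"slide":[-0.011,-0.05,-0.06],"roll":-0.02},{"slide":[-0.022,-0.1,-0.06],"roll":-0.06},{"slide":[-0.033,-0.15,-0.06],"roll":-0.115}])

```text
t: 5.45
eef_pos: [509.4, -98.3, 37.0]
tcp_rot: [3.142, 0.0, -0.144]
ft_force: [1.1, -0.7, -2.2]
opening: 0.145
grip_force: 30.0
```

>>> step_arm(increments=[{"slide":[-0.005,-0.05,0],"roll":0},{"slide":[-0.01,-0.1,0],"roll":0},{"slide":[-0.016,-0.155,0],"roll":0},{"slide":[-0.0215,-0.205,0.01],"roll":0},{"slide":[-0.0215,-0.205,0.03],"roll":0}])

```text
t: 6.08
eef_pos: [518.2, 109.3, 7.1]
tcp_rot: [-3.141, -0.002, -0.141]
ft_force: [-0.8, -1.3, -2.5]
opening: 0.144
grip_force: 30.0
```

>>> step_arm(increments=[{"slide":[0,0,0.02],"roll":0},{"slide":[0,0,0.0285],"roll":0},{"slide":[0,0,0.0285],"roll":0},{"slide":[0,0,0.0285],"roll":0}])

```text
t: 6.58
eef_pos: [518.3, 106.1, -21.0]
tcp_rot: [-3.142, -0.001, -0.146]
ft_force: [0.7, 1.0, -1.8]
opening: 0.146
grip_force: 30.0
```

```bash
python3 - <<'E'
from h import *
s=state();print(s["eef_pos"],s["tcp_rot"],s["ft_force"],s["t"])
R=[]
for n in("top","side"):
    c=cam(n)
    for t,z in(("leaf_m_arc",3),("leaf_m_grip",21),("former_p_nose",20)):
        print(n,t,[(round(m["confidence"],2),np.round(to_world(c,m["uv"],z)[0,:2],1).tolist()) for m in mark_of(n,t)[:5]])
    R.append(cv2.resize(rect(c,5,(585,95),60,.5),(400,400),interpolation=cv2.INTER_CUBIC))
cv2.imwrite("pics/e.png",np.hstack(R)[:,:,::-1])
E
```

```text
[518.32839551 106.05019012 -20.98887107] [-3.14153580e+00 -6.70597543e-04 -1.45507564e-01] [ 0.705604    0.97675684 -1.76758874] 6.575
top leaf_m_arc [(0.79, [410.4, -308.6]), (0.64, [459.7, -541.2]), (0.53, [609.2, 92.7])]
top leaf_m_grip [(0.85, [364.1, -254.3]), (0.75, [647.0, -352.7])]
top former_p_nose [(0.59, [605.5, 90.5])]
side leaf_m_arc []
side leaf_m_grip [(0.48, [558.9, -111.4]), (0.45, [519.3, 102.8])]
side former_p_nose [(0.55, [594.6, 97.2])]
```

View pics/e.png

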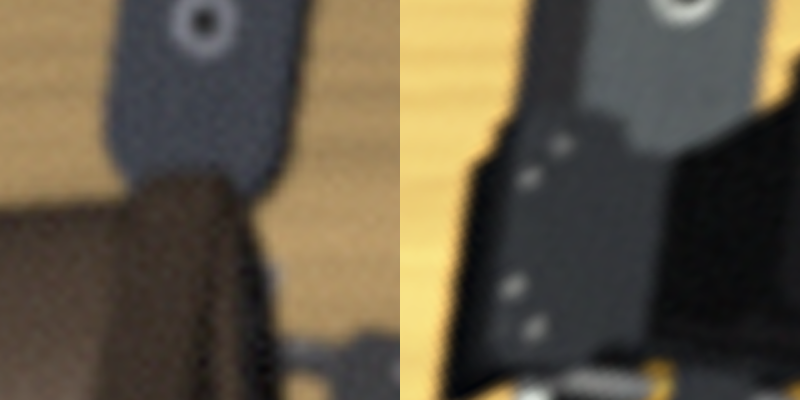

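The arm hides the gauge here (top view: nose bottom ≈(200,190); side view: fully covered). From here I work by touch.

>>> step_arm(increments=[{"slide":[0.004,0,0.001],"roll":0},{"slide":[0.008,0,0.0015],"roll":0},{"slide":[0.011,0,0.0015],"roll":0},{"slide":[0.012,0,0.0015],"roll":0},{"slide":[0.012,0,0.0015],"roll":0}])

```text
t: 7.6
eef_pos: [530.1, 104.4, -23.0]
tcp_rot: [3.142, -0.0, -0.145]
ft_force: [-0.1, 0.2, -1.5]
opening: 0.143
grip_force: 30.0
```

>>> step_arm(increments=[{"slide":[0.001,0,0],"roll":0},{"slide":[0.002,0,0],"roll":0},{"slide":[0.003,0,0],"roll":0},{"slide":[0.003,0,0],"roll":0}])

```text
t: 8.1
eef_pos: [533.1, 104.0, -23.0]
tcp_rot: [3.142, -0.0, -0.145]
ft_force: [-0.9, 0.5, -1.1]
opening: 0.142
grip_force: 30.0
```

>>> step_arm(increments=[{"slide":[0.001,0,0],"roll":0},{"slide":[0.001,0,0],"roll":0},{"slide":[0.001,0,0],"roll":0}])

```text
t: 8.48
eef_pos: [534.0, 103.9, -23.0]
tcp_rot: [3.142, -0.0, -0.145]
ft_force: [0.6, 0.5, -1.5]
opening: 0.144
grip_force: 30.0
```

>>> step_arm(increments=[{"slide":[0.0005,0,0],"roll":0},{"slide":[0.001,0,0],"roll":0},{"slide":[0.001,0,0],"roll":0}])

```text
t: 8.85
eef_pos: [534.9, 103.7, -23.0]
tcp_rot: [3.142, -0.0, -0.145]
ft_force: [-1.0, 0.7, -0.4]
opening: 0.146
grip_force: 30.0
```

>>> step_arm(increments=[{"slide":[0.0005,0,0],"roll":0},{"slide":[0.001,0,0],"roll":0},{"slide":[0.001,0,0],"roll":0}])

```text
t: 9.22
eef_pos: [536.0, 103.6, -23.0]
tcp_rot: [3.142, -0.0, -0.145]
ft_force: [-1.1, 0.8, -1.1]
opening: 0.145
grip_force: 30.0
```

>>> step_arm(increments=[{"slide":[0.0005,0,0],"roll":0},{"slide":[0.0005,0,0],"roll":0}])

```text
t: 9.48
eef_pos: [536.4, 103.5, -23.0]
tcp_rot: [3.142, -0.0, -0.145]
ft_force: [0.3, -0.0, -1.7]
opening: 0.153
grip_force: 30.0
```

>>> step_arm(increments=[{"slide":[0.0005,0,0],"roll":0},{"slide":[0.0005,0,0],"roll":0}])

```text
t: 9.72
eef_pos: [536.7, 103.5, -23.0]
tcp_rot: [3.141, 0.0, -0.145]
ft_force: [-1.8, 0.5, -0.7]
opening: 0.145
grip_force: 30.0
```

>>> step_arm(increments=[{"slide":[0.0005,0,0],"roll":0},{"slide":[0.0005,0,0],"roll":0}])

```text
t: 9.98
eef_pos: [536.8, 103.5, -23.0]
tcp_rot: [3.141, 0.001, -0.145]
ft_force: [-4.9, 1.5, 2.3]
opening: 0.146
grip_force: 30.0
```

Contact at x≈536.7, with the reaction nearly straight back. I'll ease off slightly, hold to read the force, then probe sideways for rock.

>>> step_arm(increments=[{"slide":[-0.0001,0,-0.0003],"roll":0},{"slide":[-0.0001,0,-0.0003],"roll":0},{"slide":[-0.0001,0,-0.0003],"roll":0}])

```text
t: 10.35
eef_pos: [537.0, 103.4, -22.9]
tcp_rot: [3.141, 0.001, -0.145]
ft_force: [-2.5, 1.3, -2.4]
opening: 0.147
grip_force: 30.0
```

>>> step_arm(increments=[{"slide":[0,0.0004,0],"roll":0},{"slide":[0,0.0004,0],"roll":0}])

```text
t: 10.6
eef_pos: [537.1, 103.2, -22.8]
tcp_rot: [-3.142, 0.0, -0.145]
ft_force: [-2.2, 4.9, -3.6]
opening: 0.145
grip_force: 30.0
```

>>> step_arm(increments=[{"slide":[0,-0.0004,0],"roll":0},{"slide":[0,-0.0008,0],"roll":0},{"slide":[0,-0.0008,0],"roll":0}])

```text
t: 10.98
eef_pos: [537.5, 103.8, -22.6]
tcp_rot: [3.142, -0.0, -0.145]
ft_force: [-2.2, 1.8, -2.6]
opening: 0.149
grip_force: 30.0
```

>>> step_arm(increments=[{"slide":[0,0.0004,0],"roll":0},{"slide":[0,0.0004,0],"roll":0}])

```text
t: 11.22
eef_pos: [537.5, 103.6, -22.6]
tcp_rot: [-3.141, -0.001, -0.145]
ft_force: [-1.7, 4.4, -3.0]
opening: 0.144
grip_force: 30.0
```

>>> step_arm(increments=[{"slide":[0,-0.0005,0],"roll":0},{"slide":[0,-0.0008,0],"roll":0},{"slide":[0,-0.0008,0],"roll":0},{"slide":[0,-0.0008,0],"roll":0}])

```text
t: 11.72
eef_pos: [537.6, 104.1, -22.6]
tcp_rot: [-3.142, -0.001, -0.145]
ft_force: [-0.2, -0.5, -3.4]
opening: 0.144
grip_force: 30.0
```

>>> step_arm(increments=[{"slide":[0.0003,0,0.0003],"roll":0},{"slide":[0.0003,0,0.0003],"roll":0},{"slide":[0.0003,0,0.0003],"roll":0}])

```text
t: 12.1
eef_pos: [537.7, 104.1, -22.9]
tcp_rot: [3.142, -0.0, -0.145]
ft_force: [-1.0, -0.5, -0.7]
opening: 0.147
grip_force: 30.0
```

>>> step_arm(increments=[{"slide":[0.0004,0,-0.0002],"roll":0},{"slide":[0.0004,0,-0.0002],"roll":0},{"slide":[0.0004,0,-0.0002],"roll":0}])

```text
t: 12.48
eef_pos: [537.8, 104.1, -22.9]
tcp_rot: [3.141, 0.001, -0.145]
ft_force: [-2.9, 0.8, -1.5]
opening: 0.144
grip_force: 30.0
```

>>> step_arm(increments=[{"slide":[0.0003,0,0],"roll":0},{"slide":[0.0003,0,0],"roll":0},{"slide":[0.0003,0,0],"roll":0}])

```text
t: 12.85
eef_pos: [537.8, 104.1, -22.8]
tcp_rot: [3.141, 0.001, -0.145]
ft_force: [-4.7, 1.0, -0.0]
opening: 0.147
grip_force: 30.0
```

Pressed at about 4.7 N, straight on and laterally snug. Holding for step 1, then the swing in small force-checked steps.

>>> step_arm(increments=[{"slide":[0,0,0],"roll":0},{"slide":[0,0,0],"roll":0},{"slide":[0,0,0],"roll":0}])

```text
t: 13.22
eef_pos: [537.8, 104.1, -22.9]
tcp_rot: [3.141, 0.001, -0.145]
ft_force: [-4.4, 1.9, -0.0]
opening: 0.148
grip_force: 30.0
```

>>> step_arm(increments=[{"slide":[0,-0.00135,0],"roll":0.02},{"slide":[5e-05,-0.0027,0],"roll":0.04},{"slide":[0.00012,-0.00405,0],"roll":0.06},{"slide":[0.00012,-0.00405,0],"roll":0.06}])

```text
t: 13.72
eef_pos: [538.5, 108.1, -22.9]
tcp_rot: [3.141, 0.001, -0.206]
ft_force: [-5.4, 1.3, -1.1]
opening: 0.144
grip_force: 30.0
```

>>> step_arm(increments=[{"slide":[-0.0001,-0.00135,0],"roll":0.02},{"slide":[-5e-05,-0.0027,0],"roll":0.04},{"slide":[2e-05,-0.00405,0],"roll":0.06},{"slide":[2e-05,-0.00405,0],"roll":0.06}])

```text
t: 14.22
eef_pos: [539.5, 112.1, -22.9]
tcp_rot: [3.141, 0.001, -0.266]
ft_force: [-5.0, 0.9, -1.8]
opening: 0.144
grip_force: 30.0
```

>>> step_arm(increments=[{"slide":[0,-0.00135,0],"roll":0.02},{"slide":[0,-0.0027,0],"roll":0.04},{"slide":[0.0001,-0.00405,0],"roll":0.06},{"slide":[0.0001,-0.00405,0],"roll":0.06}])

```text
t: 14.72
eef_pos: [540.7, 116.0, -23.0]
tcp_rot: [3.141, 0.001, -0.326]
ft_force: [-5.1, 1.3, -2.2]
opening: 0.145
grip_force: 30.0
```

>>> step_arm(increments=[{"slide":[-0.0001,-0.00135,0],"roll":0.02},{"slide":[-5e-05,-0.0027,0],"roll":0.04},{"slide":[2e-05,-0.00405,0],"roll":0.06},{"slide":[2e-05,-0.00405,0],"roll":0.06}])

```text
t: 15.22
eef_pos: [542.1, 119.8, -22.9]
tcp_rot: [3.141, 0.001, -0.387]
ft_force: [-4.5, 1.2, -1.8]
opening: 0.142
grip_force: 30.0
```

>>> step_arm(increments=[{"slide":[0,-0.00135,0],"roll":0.02},{"slide":[0,-0.0027,0],"roll":0.04},{"slide":[0,-0.0027,0],"roll":0.04},{"slide":[0,-0.0027,0],"roll":0.04},{"slide":[0,-0.0027,0],"roll":0.04}])

```text
t: 15.85
eef_pos: [543.2, 122.3, -22.9]
tcp_rot: [3.141, 0.0, -0.426]
ft_force: [-4.8, 1.6, -2.5]
opening: 0.144
grip_force: 30.0
```

Swung 0.28 rad at a steady ~5 N with no rocking, so it fits. Now easing off, settling it on the bench and releasing.

>>> step_arm(increments=[{"slide":[-0.0001,0,0.0003],"roll":0},{"slide":[-0.0002,0,0.0005],"roll":0},{"slide":[-0.0002,0,0.0005],"roll":0}])

```text
t: 16.23
eef_pos: [543.2, 122.3, -23.0]
tcp_rot: [-3.142, -0.0, -0.426]
ft_force: [-5.5, 0.5, 1.9]
opening: 0.145
grip_force: 30.0
```

>>> step_arm(increments=[{"slide":[0,0,0],"roll":0},{"slide":[0,0,0],"roll":0},{"slide":[0,0,0],"roll":0},{"slide":[0,0,0],"roll":0}], fingers=0.45)

```text
t: 16.73
eef_pos: [543.4, 122.3, -23.2]
tcp_rot: [-3.141, -0.0, -0.425]
ft_force: [-0.0, 1.1, 0.1]
opening: 0.441
grip_force: 0.0
```

>>> step_arm(increments=[{"slide":[0,0,-0.02],"roll":0},{"slide":[0,0,-0.07],"roll":0},{"slide":[0,0,-0.13],"roll":0},{"slide":[-0.03,0.05,-0.14],"roll":0},{"slide":[-0.06,0.1,-0.14],"roll":0}])

```text
t: 17.35
eef_pos: [446.6, 55.5, 117.7]
tcp_rot: [-3.141, -0.003, -0.424]
ft_force: [0.7, -0.7, -0.3]
opening: 0.449
grip_force: 0.0
```

>>> step_arm(increments=[{"slide":[-0.02,0.055,0],"roll":0},{"slide":[-0.04,0.11,0],"roll":0},{"slide":[-0.06,0.165,0],"roll":0},{"slide":[-0.06,0.21,0],"roll":0}])

```text
t: 17.85
eef_pos: [304.2, -111.3, 117.0]
tcp_rot: [3.141, -0.0, -0.425]
ft_force: [0.8, -0.3, 0.2]
opening: 0.45
grip_force: 0.0
```

```bash
python3 - <<'E'
from h import *
s=state();print(s["eef_pos"],s["t"],s["ft_force"])
R=[]
for n in("top","side"):
    c=cam(n);p=cloud(c)
    for t,z in(("leaf_m_arc",3),("leaf_m_grip",21),("former_p_nose",20)):
        print(n,t,[(round(m["confidence"],2),np.round(to_world(c,m["uv"],z)[0,:2],1).tolist()) for m in mark_of(n,t)[:4]])
    for nm,x,y,r,z0,z1 in(("P",620,80,90,38,48),("m",543,122,40,30,37.5)):
        q=p[(abs(p[...,0]-x)<r)&(abs(p[...,1]-y)<r)&(p[...,2]>z0)&(p[...,2]<z1)]
        if len(q)>3:print(nm,len(q),[np.round(a,1) for a in cv2.minAreaRect(q[:,:2].astype(np.float32))],np.round(np.median(q,0),1))
    R.append(cv2.resize(rect(c,5,(585,100),70,.5),(400,400),interpolation=cv2.INTER_CUBIC))
cv2.imwrite("pics/g.png",np.hstack(R)[:,:,::-1])
E
```

```text
[ 304.2469328  -111.31160182  116.96193803] 17.85 [ 0.8324049  -0.3320967   0.16137508]
top leaf_m_arc [(0.77, [414.7, -311.2]), (0.73, [603.3, 89.8]), (0.73, [461.3, -546.5])]
top leaf_m_grip [(0.96, [368.8, -256.0]), (0.7, [533.9, 115.7]), (0.64, [445.1, -469.3])]
top former_p_nose [(0.78, [611.2, 78.3])]
P 960 [array([610.8,  92.1]), array([ 52.4, 169.7]), np.float64(82.0)] [639.6  88.6  40.4]
m 77 [array([554.5, 115.5]), array([13.4, 59.7]), np.float64(65.6)] [544.4 119.7  35.5]
side leaf_m_arc [(0.67, [600.1, 100.2]), (0.52, [457.9, -526.7])]
side leaf_m_grip [(0.8, [543.8, 116.6]), (0.42, [362.4, -254.0])]
side former_p_nose [(0.95, [602.2, 98.8])]
P 803 [array([610.7,  94. ]), array([ 54.7, 169.3]), np.float64(82.0)] [636.1  91.9  40.7]
m 86 [array([556. , 114.4]), array([17.5, 68.2]), np.float64(57.3)] [544.4 123.2  34.4]
```

View pics/g.png

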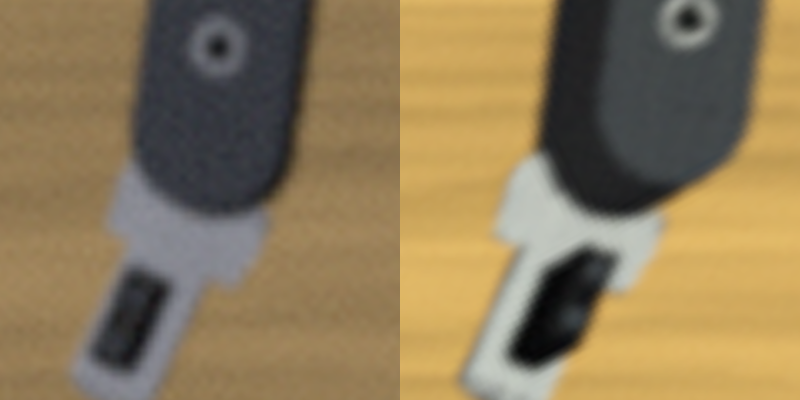

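The gauge sits flush on the nose in both views (contact ≈(205,205) and (610,205)), swung to one side. The arc centre works out at (605.2, 94.2), against about (605, 93.6) for the nose axis from vision.

```bash
python3 -c "
from cell import env
print(env.job_done())"
```

```text
the job is handed in; nothing more can be done
None
```

I handed the job in with the middle gauge (leaf_m) flat and fully home on the front former's nose; it stayed snug, without rocking, through a 0.28 rad (16°) swing at about 5 N. I picked it from camera measurements, so touch checked only that one, and the small and large gauges were never moved; the hand-in returned no verdict.

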